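Refit a water filter: disc on the seat, bayonet collar held home

TASK

Reassemble the countertop water filter: lay the flat round filter disc squarely on the sprung seat at the top of the filter's neck, edges in line, and let go of it. Then set the knurled collar over it with the flanged end up, turn it until its hidden keyways drop over the pins, push it fully home against the spring onto the housing's shoulder and finish while still holding it pushed home there. Leave the mug, the honey jar and the salt shaker where they stand.

Things in the scene. Friction and masses are not known exactly. Their poses are not given: they have to be found in the camera images.
- water_filter: Countertop water filter, upright, fixed to the worktop. Origin: centre of its underside, z up its axis. Foot 90 mm across, 12 mm high; steel housing 60 mm across up to a flat shoulder at z = 80 mm; neck 46 mm across from there to z = 96 mm; above it the sprung seat. A small tap points to its own -x, reaching 68 mm from the axis, at most 53 mm high.
- neck (a point): Point on the filter's axis at the height of the pins, 88 mm above its underside. Four steel pins stand out of the neck here, 90 degrees apart, 5 mm thick (tops at 90.5 mm), reaching 27.5 mm from the axis. Their angle round the axis differs every time and is not given by any frame.
- seat_top (a point): Centre of the top face of the sprung seat, a flat steel disc 42 mm across (the diameter of the filter disc), 5 mm thick; 107 mm above the filter's underside when nothing presses it.
- seat (a joint): How far the seat is pressed down, m: 0 at rest, stop at 0.008. Its spring starts at 5 N and adds 1 N per mm. It carries disc and collar without giving way, reads about 0.006 (11 N) with the disc under the collar fully home, and lifts the collar again when that is let go.
- filter_disc: Filter disc: flat white ceramic disc with small holes, 42 mm across, 10 mm thick, 0.06 kg (0.7 to 1.4 times that), lying flat on the worktop. Origin: centre of its underside, z up.
- collar: Collar: knurled aluminium ring, 64 mm across, 36 mm high, 0.16 kg (0.7 to 1.4 times that), standing on the worktop, open end down, flange up. Origin: centre of its open lower end, z up. Bore 50 mm across (2 mm clear of the neck all round). Four keyways, 10 mm wide, 4 mm deep, open below, lie on its own +x, +y, -x, -y; they cannot be seen from outside or above.
- collar_flange (a point): Centre of the underside of the collar's top flange, 31 mm above its lower end; the flange is 5 mm thick, with a hole 32 mm across. Set over the neck, the collar first rests on the pins (lower end 90.5 mm above the filter's underside). Turned either way, by less than 90 degrees, its keyways meet the pins (within 0.1 rad) and it can go down.
- shoulder (a point): Point on the filter's axis at the height of its shoulder, 80 mm above its underside. Fully home, the collar's lower end stands on the shoulder: 10.5 mm below where it rested on the pins, the first 4.5 mm free, the last 6 mm against the spring.
- tea_mug: White mug with a handle, 78 mm across, 97 mm high, loose bystander behind the work. Origin: centre of its underside.
- honey_jar: Glass honey jar with a dark lid, 64 mm across, 99 mm high, loose bystander. Origin: centre of its underside.
- salt_shaker: Salt shaker, 44 mm across, 90 mm high, loose bystander. Origin: centre of its underside.

How it is judged (in metres and radians):
On the way:
1. the filter disc lies flat and squarely on the sprung seat (within 4 mm of its axis), let go of (horizontal distance between filter_disc and water_filter below 0.004 m and z of filter_disc in the frame of water_filter between 0.104 and 0.11 m and angle between filter_disc's own z axis and vertical below 0.06 rad and contact force between the fingers and filter_disc below 0.1 N), for 0.2 s.
At the end, for the whole second after the job is handed in: The gripper holds the collar (over 1 N) keyed over the pins and fully home on the shoulder: within 2 mm in height and 3 mm of the axis, tilt under 0.06 rad, at rest; the seat is pressed down over 3.5 mm; the disc lies between seat and collar within 4.5 mm of the axis (z of collar in the frame of water_filter between 0.077 and 0.082 m and horizontal distance between collar and water_filter below 0.003 m and angle between collar's own z axis and vertical below 0.06 rad and value of joint seat above 0.0035 m and horizontal distance between filter_disc and water_filter below 0.0045 m and z of filter_disc in the frame of water_filter between 0.098 and 0.104 m and contact force between the fingers and collar above 1 N and linear speed of collar below 0.01 m/s); the arm keeps its last pose, push and grip.
It fails at once if the white mug is moved by more than 30 mm (distance of tea_mug from where it was at the start of the episode above 0.03 m).
It fails at once if the honey jar is moved by more than 30 mm (distance of honey_jar from where it was at the start of the episode above 0.03 m).
It fails at once if the salt shaker is moved by more than 30 mm (distance of salt_shaker from where it was at the start of the episode above 0.03 m).
It also fails if it takes over 64 s, if anything falls off the work surface, if the arm or the gripper's body presses on something with over 40 N, if the wrist force passes 120 N, or if a joint passes its speed limit or range.

ROBOT

A 6-joint arm with a two-finger parallel gripper is mounted at the origin on a cart in front of the work surface, level with it; the furniture and walls round the work are solid. World frame = base frame: x ahead of the robot, y to its left, z up, the work surface at z = 0. Lengths are in m, angles in degrees, forces in N, time in s.
With the tool pointing down it reaches from about 0.3 to 0.75 m from the base axis. Payload 8.5 kg.
Tool frame: the origin (TCP) lies on the centre line of the jaws, within the pads' length; the fingertips stand 11 mm ahead of it and the grasp point (between the pads) lies 8 mm behind it; z points along the fingers, y is the line along which they close (so a half turn about z gives the same grasp; the last joint's range is limited). The gripper opens to 85 mm and grips with 20 to 120 N. Pads are 22 mm wide; open, the fingers measure 114 mm over their backs; the gripper's body (76 mm by 85 mm) begins 54 mm behind the grasp point. The pads swing forward as they close: fully open they stand 13 mm farther back than shut.
Start: joints at [61.117, 21.807, 74.336, -0, 83.858, -12.336], TCP at [0.157, 0.527, 0.242] pointing down, gripper open.
Joint ranges: [-178.18, 178.18], [-50.72, 133.34], [12.68, 142.11], [-81.47, 261.47], [9.98, 163.14], [-165.26, 165.26]. Speed limits (degrees/s): [136.94, 136.94, 180, 180, 180, 180].

INTERFACE

Orientations are given as a 3x3 rotation matrix whose columns are the frame's x, y, z axes.
In Python, from rig import env, vision, workorder gives the robot as it stands (env), with the cameras (vision) and the job (workorder).
- The arm moves only by the shell command python3 nudge.py FILE [FORCE], which reads ROWS from the file FILE. ROWS is 1 to 10 rows, parted by a bar, with the numbers parted by commas; each row has 5 numbers: dx, dy, dz in shares of the most that a row can go, 1 being 50 mm, then a turn about the tool's z in fractions of the full range, 1 being 120 degrees, then the finger opening in m; each row shifts and turns the commanded pose from where the row before left it, along the tool's axes as they then stand; what a row does not reach is not made up. A row lasts 1/10 s, in which the tool goes at most 0.05 m and 8.59 degrees, less where a joint would pass 70% of its speed; a pose out of reach is approached as far as the arm can. The fingers move at their own pace and stop on an object; FORCE is the grip in N (left out, the last holds). Time passes only in rows, so rows that do not move let the fingers close. It prints the time, the measured TCP pose, the force, the opening and the grip force at its end. No shift or turn number may pass 1 either way. Input that does not fit is refused with a message, and nothing moves.
- env.observe(): the state, without advancing time (a new reading comes with each control period).
- vision.get_image(name): name is "side" or "top"; returns a dict with "pixels" (420x560x3 uint8, red, green, blue), "K" (3x3 intrinsics, pixels), "extrinsics" (4x4, takes a point from world to camera coordinates). Camera axes: x right, y down, z forward; pixel columns grow to the right and rows downward; lengths in m; the calibration is good to about 2 mm. A picture is of the moment at which its call begins. There is no depth.
- workorder.close_job(): hands the job in; it is judged then, once.
The state is a dict: "time_s": time; "q": joint angles; "qvel": joint speeds; "joint_efforts": joint torques, N m; "position": TCP position; "tool_rot": TCP orientation; "ft_force": force on the tool from outside, world axes, zero at the start; "wrist_torque": the same for the moment, N m; "grip_width": finger opening in m; "gripper_force": force on a finger pad.
Only numpy, scipy, OpenCV 4.12 (cv2) and the standard library are available. Lean on these libraries where they do the work, as an engineer would, in place of code of your own. Each camera call takes 0.05 s, during which the arm holds its last target. There are 200 camera calls.

## Working session

There is one attempt and no reset: what is moved stays moved. The work goes in short steps, Python scripts to look and compute and a shell command to move; the robot and the scene stay as the last step left them, time stands still between calls to the robot, and variables do not carry over. Pictures are saved under pics/ and viewed, at most 10 in all, crops included, and the job is handed in when it is done.

```bash
ls; mkdir -p pics; python3 - <<'E'
from rig import env, vision, workorder
import cv2,numpy as np
for n in("side","top"):
    d=vision.get_image(n);cv2.imwrite(f"pics/{n}0.png",d["pixels"][:,:,::-1]);np.savez(f"{n}0.npz",**d)
    print(n,d["K"].round(1).tolist(),d["extrinsics"].round(3).tolist())
s=env.observe();print(s["time_s"],s["tool_rot"],s["ft_force"],s["grip_width"])
E
```

```text
nudge.py
pics
rig.py
side [[388.5, 0.0, 279.9], [0.0, 388.5, 215.8], [0.0, 0.0, 1.0]] [[0.895, -0.447, -0.008, -0.465], [-0.177, -0.339, -0.924, 0.2], [0.41, 0.828, -0.383, 0.744], [0.0, 0.0, 0.0, 1.0]]
top [[420.2, 0.0, 280.9], [0.0, 420.2, 210.1], [0.0, 0.0, 1.0]] [[-0.029, -1.0, -0.002, 0.066], [-0.999, 0.029, -0.042, 0.554], [0.042, 0.001, -0.999, 1.038], [0.0, 0.0, 0.0, 1.0]]
0.1 [[-9.58591140e-01  2.84785235e-01 -6.28934376e-04]
 [ 2.84785778e-01  9.58590573e-01 -1.08389098e-03]
 [ 2.94214416e-04 -1.21811985e-03 -9.99999215e-01]] [0.28588336 0.10539946 0.23455294] 0.08547675498541767
```

View pics/side0.png

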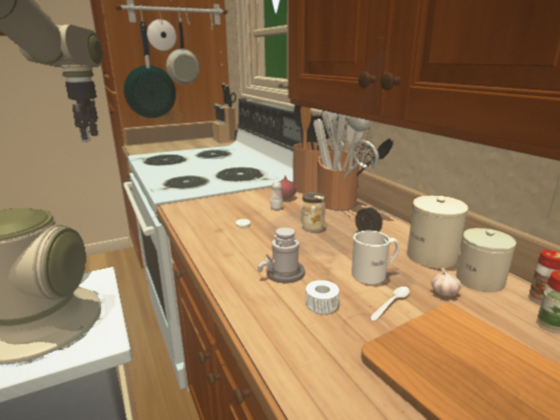

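View pics/top0.png

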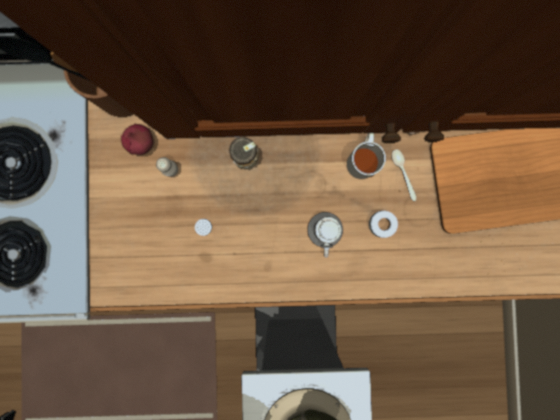

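The side view shows the filter at (286,255), the collar at (322,297), the disc at (243,224), the shaker at (277,195), the jar at (313,212) and the mug at (371,257). In the top view the disc is at (203,228), the seat at (328,230), the collar at (384,224), the jar at (244,152), the shaker at (167,166) and the mug at (367,158).

```bash
cat >h.py <<'E'
import numpy as np,cv2
from rig import env, vision, workorder
def ray(d,u,v):
    E=d["extrinsics"];R=E[:3,:3];c=-R.T@E[:3,3]
    return c,R.T@np.linalg.solve(d["K"],[u,v,1.])
def onz(d,u,v,z):
    c,r=ray(d,u,v);return c+r*(z-c[2])/r[2]
def proj(d,p):
    q=d["K"]@(d["extrinsics"]@np.r_[p,1])[:3];return q[:2]/q[2]
def blob(d,u,v,w,f,):
    """centroid/extent of the masked blob nearest (u,v)"""
    p=d["pixels"].astype(int);m=f(p).astype(np.uint8)
    k=np.zeros_like(m);k[v-w:v+w,u-w:u+w]=1;m*=k
    n,l,s,c=cv2.connectedComponentsWithStats(m)
    i=1+np.argmax(s[1:,4]);return c[i],s[i]
E
python3 - <<'E'
from h import *
T=dict(np.load("top0.npz"));S=dict(np.load("side0.npz"))
grey=lambda t,s:(lambda p:(p.min(2)>t)&(p.max(2)-p.min(2)<s))
for n,D,u,v,w,z in(("disc",T,203,228,16,.01),("seat",T,328,230,26,.107),("collar",T,384,224,22,.036),("disc",S,243,224,14,.005),("collar",S,322,297,26,.018)):
  for t in(120,150):
    c,s=blob(D,u,v,w,grey(t,45));print(n,t,c.round(1),s,onz(D,*c,z).round(4), onz(D,s[0]+s[2]/2-.5,s[1]+s[3]/2-.5,z).round(4))
a=T["pixels"][190:270,290:420,::-1];b=S["pixels"][210:320,220:350,::-1]
cv2.imwrite("pics/c.png",np.hstack([cv2.resize(a,(400,246),interpolation=2),np.zeros((246,10,3),np.uint8),cv2.resize(b,(290,246),interpolation=2)]))
cv2.imwrite("pics/c.png",np.vstack([cv2.resize(a,(480,295),interpolation=0),cv2.resize(b,(480,300),interpolation=0)]))
E
```

```text
disc 120 [202.7 226.8] [194 218  18  18 248] [0.5198 0.2468 0.01  ] [0.5207 0.2473 0.01  ]
disc 150 [202.6 227. ] [195 219  17  17 228] [0.5194 0.2469 0.01  ] [0.5194 0.2461 0.01  ]
seat 120 [328.1 230. ] [315 217  27  29 563] [ 0.5037 -0.0557  0.107 ] [ 0.5014 -0.0553  0.107 ]
seat 150 [328. 230.] [316 217  25  28 499] [ 0.5038 -0.0554  0.107 ] [ 0.5026 -0.0553  0.107 ]
collar 120 [384.1 223.7] [371 210  28  28 502] [ 0.5145 -0.2002  0.036 ] [ 0.515  -0.2013  0.036 ]
collar 150 [384.1 223.9] [371 211  27  27 446] [ 0.514  -0.2003  0.036 ] [ 0.5138 -0.2     0.036 ]
disc 120 [242.7 222.5] [236 219  14   8  87] [0.518  0.2447 0.005 ] [0.5176 0.245  0.005 ]
disc 150 [242.5 222.2] [236 219  14   8  80] [0.5185 0.2468 0.005 ] [0.5176 0.245  0.005 ]
collar 120 [321.8 296.5] [306 280  33  34 950] [ 0.5116 -0.2046  0.018 ] [ 0.5119 -0.2047  0.018 ]
collar 150 [321.3 294.6] [306 280  33  33 682] [ 0.5143 -0.1983  0.018 ] [ 0.5129 -0.2032  0.018 ]
```

View pics/c.png

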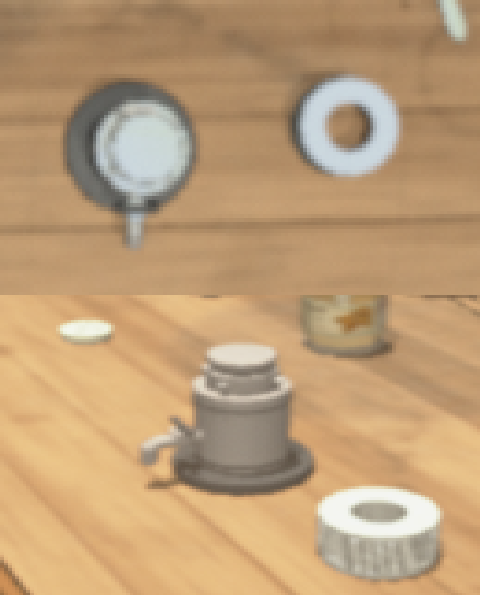

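The crop shows the bright seat top at about (331,229) in the top view with the shoulder and neck offset behind it, and the dark foot centred near (325,230). The tap points toward the robot (-x).

```bash
python3 - <<'E'
from h import *
T=dict(np.load("top0.npz"));S=dict(np.load("side0.npz"))
g=T["pixels"].astype(int)
print(g[230,310:348].mean(1).astype(int));print(g[213:250,331].mean(1).astype(int))
sg=S["pixels"].astype(int)
print(sg[233,268:304].mean(1).astype(int));print(sg[225:250,286].mean(1).astype(int))
for t in(185,200,210):
  c,s=blob(T,330,230,24,lambda p:(p.mean(2)>t)); print(t,c.round(1),s,onz(T,*c,.107).round(4))
# foot: dark mask, min enclosing circle
m=((g.max(2)<125)&(g.max(2)-g.min(2)<25)).astype(np.uint8);k=np.zeros_like(m);k[205:255,300:355]=1;m*=k
m=cv2.morphologyEx(m,cv2.MORPH_OPEN,np.ones((2,2),np.uint8))
pts=np.argwhere(m)[:,::-1].astype(np.float32);h=cv2.convexHull(pts);print(pts.min(0),pts.max(0));c,r=cv2.minEnclosingCircle(pts);print("foot",c,r,onz(T,*c,.006))
E
```

```text
[109 105  98  85  81 124 178 196 181 180 193 203 210 212 212 212 213 212
 212 211 211 211 211 211 211 211 209 205 192 189 178 142 117 127 142 145
 145 144]
[107 101 100 109 146 186 194 193 197 207 210 209 209 210 211 212 212 211
 211 212 211 212 212 213 209 197 185 193 187 152 106  74  70  89 111 137
 150]
[150 151 152 153 157 156 154 143 155 184 206 215 217 218 219 219 219 219
 219 218 219 218 216 210 196 173 153 157 164 166 167 167 168 169 168 167]
[167 170 187 208 215 217 217 218 219 215 184 147 120 111 128 150 147 137
 137 134 132 147 187 183 154]
185 [329.5 230. ] [320 218  20  24 331] [ 0.5036 -0.0587  0.107 ]
200 [329.4 229.6] [321 222  17  17 222] [ 0.5045 -0.0586  0.107 ]
210 [328.8 230.6] [322 223  15  15 145] [ 0.5024 -0.057   0.107 ]
[309. 213.] [340. 248.]
foot (325.8665466308594, 230.43238830566406) 17.66659164428711 [ 0.50197395 -0.06107644  0.006     ]
```

The rows are not in the units I measure in: shifts go in shares of 50 mm and turns go in shares of 120 degrees. I convert before sending: 0.02 m is 0.4.

```bash
cat >>h.py <<'E'
def go(p):
    s=env.observe();R=np.array(s["tool_rot"])
    print("t",s["time_s"],"pos",np.round(s["position"],4),"d_tool",(R.T@(np.array(p)-s["position"])).round(4),"yaw(y)",np.degrees(np.arctan2(R[1,1],R[0,1])).round(2),"tilt",R[:2,2].round(4),"q6",round(s["q"][5],1))
E
python3 - <<'E'
from h import *
T=dict(np.load("top0.npz"));S=dict(np.load("side0.npz"))
for n,p in(("seat",(.504,-.0585,.107)),):
  a=np.linspace(0,6.28,60);q=np.array([proj(S,np.add(p,(.021*np.cos(t),.021*np.sin(t),0))) for t in a]);print("side pred",q.min(0),q.max(0))
  print(onz(S,284.7,231.3,.107))
go((.5195,.2465,.10));print(env.observe()["q"])
E
echo '0,0,0.4,0,0.07' > path.dat && python3 nudge.py path.dat 20
```

```text
side pred [275.47976359 225.99144758] [294.4181478  233.88000971]
[ 0.50000651 -0.06507319  0.107     ]
t 0.1 pos [0.1565 0.527  0.2418] d_tool [-0.4279 -0.1654  0.1419] yaw(y) 73.45 tilt [-0.0006 -0.0011] q6 -12.3
[ 6.11178745e+01  2.18376439e+01  7.43781210e+01  1.56601776e-03
  8.38560183e+01 -1.23362597e+01]
time_s: 0.2
position: [0.157, 0.528, 0.2238]
tool_rot: [[-0.959, 0.285, 0.002], [0.285, 0.959, 0.004], [-0.001, 0.004, -1.0]]
ft_force: [0.3, 0.5, -0.1]
grip_width: 0.0732
gripper_force: 0.0
```

To row units: -0.043 m is -0.86, -0.04 m is -0.8.

```bash
echo '-0.8,-0.32,0,0,0.07 | -0.86,-0.33,0,0,0.07 | -0.86,-0.33,0,0,0.07 | -0.86,-0.33,0,0,0.07 | -0.86,-0.33,0,0,0.07 | -0.86,-0.33,0.4,0,0.07 | -0.86,-0.33,0.6,0,0.07 | -0.86,-0.33,0.6,0,0.07 | -0.86,-0.33,0.6,0,0.07 | -0.86,-0.33,0.28,0,0.07' > path.dat && python3 nudge.py path.dat >/dev/null
echo '0,0,0,0,0.065 | 0,0,0,0,0.065' > path.dat && python3 nudge.py path.dat; python3 -c "
from h import *
go((.5195,.2465,.03))"
```

```text
time_s: 1.4
position: [0.5092, 0.255, 0.1058]
tool_rot: [[-0.958, 0.286, -0.002], [0.286, 0.958, -0.0], [0.002, -0.001, -1.0]]
ft_force: [0.1, 0.8, 0.6]
grip_width: 0.0651
gripper_force: 0.0
t 1.4 pos [0.5092 0.255  0.1058] d_tool [-0.0125 -0.0051  0.0758] yaw(y) 73.35 tilt [-0.0017 -0.0002] q6 -58.7
```

To row units: 0.03 m is 0.6, 0.025 m is 0.5.

```bash
echo '-0.25,-0.1,0.4,0,0.06 | 0,0,0.6,0,0.06 | 0,0,0.5,0,0.06 | 0,0,0.2,0,0.06 | 0,0,0.1,0,0.06 | 0,0,0,0,0.06' > path.dat && python3 nudge.py path.dat; python3 -c "
from h import *
go((.5195,.2465,.013))
d=vision.get_image('side');cv2.imwrite('pics/g1.png',cv2.resize(d['pixels'][180:260,190:300,::-1],(770,560),interpolation=1))"
```

```text
time_s: 2.0
position: [0.5195, 0.2479, 0.0171]
tool_rot: [[-0.959, 0.284, 0.001], [0.284, 0.959, 0.0], [-0.0, 0.0, -1.0]]
ft_force: [0.1, 0.3, 0.8]
grip_width: 0.06
gripper_force: 0.0
t 2.0 pos [0.5195 0.2479 0.0171] d_tool [-0.0004 -0.0013  0.0041] yaw(y) 73.5 tilt [0.0005 0.0002] q6 -59.8
```

View pics/g1.png

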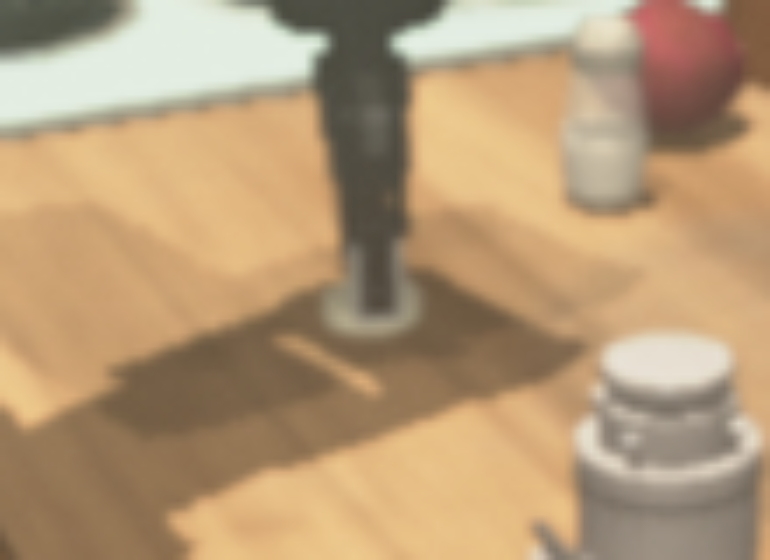

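The view shows the near finger standing in front of the disc's middle (crop 373,290), well centred. A pin shows on the neck at crop (630,440), pixel (280,243).

To row units: 0.004 m is 0.08, -0.001 m is -0.02.

```bash
echo '0,-0.02,0.08,0,0.06 | 0,0,0,0,0.05 | 0,0,0,0,0.045 | 0,0,0,0,0.038 | 0,0,0,0,0.036 | 0,0,0,0,0.036' > path.dat && python3 nudge.py path.dat 20;echo '0,0,0,0,0.06 | 0,0,0,0,0.06 | 0,0,0,0.0708,0.06 | 0,0,0,0.0708,0.06 | 0,0,0,0.0708,0.06 | 0,0,0,0.0708,0.06 | 0,0,0,0.0708,0.06' > path.dat && python3 nudge.py path.dat  20; python3 -c "
from h import *
go((.5195,.2465,.013))"
```

```text
time_s: 2.65
position: [0.5195, 0.2463, 0.013]
tool_rot: [[-0.959, 0.285, 0.001], [0.285, 0.959, 0.0], [-0.001, 0.0, -1.0]]
ft_force: [-1.9, -0.9, 6.1]
grip_width: 0.04
gripper_force: 19.9
time_s: 3.35
position: [0.5193, 0.2463, 0.0123]
tool_rot: [[-0.509, 0.861, -0.0], [0.861, 0.509, -0.0], [0.0, -0.0, -1.0]]
ft_force: [-0.5, 0.1, -0.0]
grip_width: 0.0601
gripper_force: 0.0
t 3.35 pos [0.5193 0.2463 0.0123] d_tool [ 0.0001  0.0003 -0.0007] yaw(y) 30.6 tilt [-0.0003 -0.0001] q6 -17.0
```

To row units: -0.0025 m is -0.05, 8.5 degrees is 0.0708.

```bash
echo '0,0,-0.05,0.0708,0.06 | 0,0,0,0.0708,0.06 | 0,0,0,0.0708,0.06 | 0,0,0,0.0708,0.06 | 0,0,0,0.0708,0.06 | 0,0,0,0,0.05 | 0,0,0,0,0.045 | 0,0,0,0,0.038 | 0,0,0,0,0.036 | 0,0,0,0,0.036' > path.dat && python3 nudge.py path.dat  20; python3 -c "
from h import *
go((.5195,.2465,.013))"
```

```text
time_s: 4.35
position: [0.5193, 0.2463, 0.0151]
tool_rot: [[0.199, 0.98, 0.0], [0.98, -0.199, 0.0], [0.0, 0.0, -1.0]]
ft_force: [-0.6, -0.8, 3.1]
grip_width: 0.0397
gripper_force: 20.0
t 4.35 pos [0.5193 0.2463 0.0151] d_tool [0.0002 0.0001 0.0021] yaw(y) -11.49 tilt [0.0001 0.    ] q6 25.1
```

To row units: -0.04 m is -0.8, -0.015 m is -0.3.

```bash
echo '0,0,-0.2,0,0.036 | 0,0,-0.6,0,0.036 | 0,0,-0.8,0,0.036 | 0,0,-0.8,0,0.036 | 0,0,-0.6,0,0.036 | 0,0,-0.3,0,0.036' > path.dat && python3 nudge.py path.dat 25; python3 -c "
from h import *
go((.504,-.0595,.16))"
```

```text
time_s: 4.95
position: [0.5199, 0.2465, 0.1837]
tool_rot: [[0.2, 0.98, 0.005], [0.98, -0.2, 0.001], [0.002, 0.004, -1.0]]
ft_force: [1.0, 0.3, -1.0]
grip_width: 0.0396
gripper_force: 25.4
t 4.95 pos [0.5199 0.2465 0.1837] d_tool [-0.3031  0.0454  0.0233] yaw(y) -11.52 tilt [0.0048 0.0012] q6 25.1
```

To row units: -0.035 m is -0.7, -0.025 m is -0.5.

```bash
echo '-0.4,0.06,0,0,0.036 | -0.7,0.1,0,0,0.036 | -0.7,0.11,0,0,0.036 | -0.7,0.11,0,0,0.036 | -0.7,0.11,0,0,0.036 | -0.7,0.11,0,0,0.036 | -0.7,0.11,0,0,0.036 | -0.7,0.1,0,0,0.036 | -0.5,0.06,0,0,0.036 | -0.26,0.04,0.2,0,0.036' > path.dat && python3 nudge.py path.dat>/dev/null;  echo '0,0,0.2,0,0.036 | 0,0,0,0,0.036 | 0,0,0,0,0.036' > path.dat && python3 nudge.py path.dat; python3 -c "
from h import *
go((.504,-.0595,.14))
d=vision.get_image('side');np.savez('side1.npz',**d);cv2.imwrite('pics/g2.png',cv2.resize(d['pixels'][200:280,235:345,::-1],(770,560),interpolation=1))"
```

```text
time_s: 6.25
position: [0.5031, -0.0584, 0.1597]
tool_rot: [[0.199, 0.98, -0.001], [0.98, -0.199, 0.001], [0.0, -0.001, -1.0]]
ft_force: [0.6, -1.0, 0.2]
grip_width: 0.039
gripper_force: 25.4
t 6.25 pos [ 0.5031 -0.0584  0.1597] d_tool [-0.0009  0.0011  0.0197] yaw(y) -11.47 tilt [-0.001   0.0006] q6 -8.6
```

View pics/g2.png

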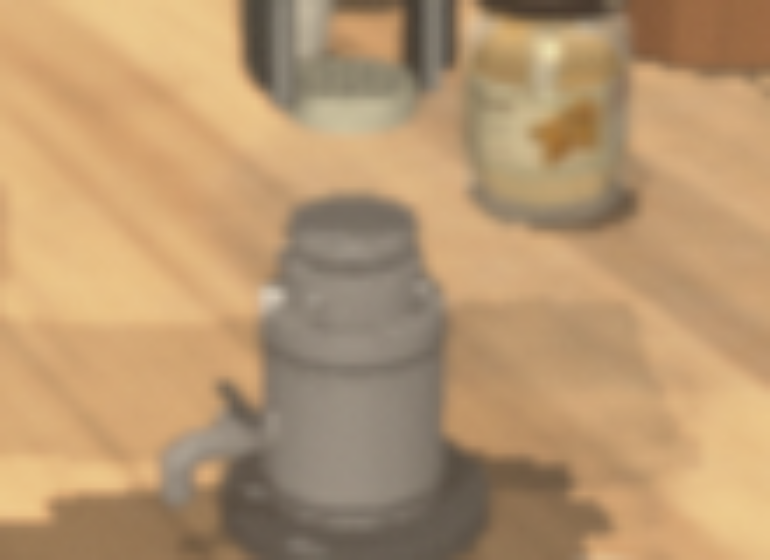

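```bash
python3 -c "
from h import *
T=dict(np.load('top0.npz'));S=dict(np.load('side1.npz'))
print(onz(T,328.05,229.5,.08),onz(T,328.9,229.7,.107))
for p in((.5031,-.0584,.1447),(.5031,-.0584,.107)):
  print(proj(S,p))
"
```

```text
[ 0.504651  -0.0584774  0.08     ] [ 0.5043253  -0.05741535  0.107     ]
[284.51213315 214.16896293]
[284.56550088 229.90828642]
```

The disc hangs straight above the seat: disc centre at crop column ~355, seat ~353.5. A pin glints at crop (272,297) on the left and another at (425,292) on the right.

To row units: 0.015 m is 0.3, 0.004 m is 0.08.

```bash
echo '0.01,0.02,0.3,0,0.036 | 0,0,0.3,0,0.036 | 0,0,0.08,0,0.036 | 0,0,0,0,0.036' > path.dat && python3 nudge.py path.dat;echo '0,0,0.02,0,0.036 | 0,0,0.02,0,0.036 | 0,0,0.02,0,0.036 | 0,0,0,0,0.036' > path.dat && python3 nudge.py path.dat; python3 -c "
from h import *
go((.504,-.058,.122))"
```

```text
time_s: 6.7
position: [0.5043, -0.0588, 0.126]
tool_rot: [[0.199, 0.98, -0.001], [0.98, -0.199, 0.0], [0.0, -0.001, -1.0]]
ft_force: [0.5, -0.1, 0.2]
grip_width: 0.0391
gripper_force: 25.4
time_s: 7.1
position: [0.5043, -0.0594, 0.1232]
tool_rot: [[0.2, 0.98, 0.0], [0.98, -0.2, -0.0], [-0.0, 0.0, -1.0]]
ft_force: [0.1, 0.4, -0.7]
grip_width: 0.039
gripper_force: 25.4
t 7.1 pos [ 0.5043 -0.0594  0.1232] d_tool [ 0.0013 -0.0006  0.0012] yaw(y) -11.55 tilt [ 0.0002 -0.0001] q6 -8.5
```

To row units: 0.0013 m is 0.026, 0.0005 m is 0.01.

```bash
echo '0.026,-0.004,0.01,0,0.036 | 0,0,0.01,0,0.036 | 0,0,0,0,0.036' > path.dat && python3 nudge.py path.dat|grep -E "pos|ft";echo '0,0,0.01,0,0.036 | 0,0,0.01,0,0.036 | 0,0,0,0,0.036' > path.dat && python3 nudge.py path.dat|grep -E "pos|ft"; echo '0,0,0.01,0,0.036 | 0,0,0.01,0,0.036 | 0,0,0,0,0.036' > path.dat && python3 nudge.py path.dat|grep -E "pos|ft"
```

```text
position: [0.5044, -0.0579, 0.1222]
ft_force: [-0.9, 1.4, 1.5]
position: [0.5044, -0.058, 0.1212]
ft_force: [-0.7, 1.4, 6.2]
position: [0.5044, -0.058, 0.1202]
ft_force: [-1.4, 2.8, 6.1]
```

To row units: 0.005 m is 0.1, -0.001 m is -0.02.

```bash
echo '0,0,-0.02,0,0.036 | 0,0,0,0,0.045 | 0,0,0,0,0.05 | 0,0,0,0,0.056 | 0,0,0,0,0.056 | 0,0,0.1,0,0.056 | 0,0,0,0,0.056' > path.dat && python3 nudge.py path.dat 20|grep -E "pos|ft|wid"; echo '0,0,0,0,0.045 | 0,0,0,0,0.043 | 0,0,0,0,0.04 | 0,0,0,0,0.038 | 0,0,0,0,0.038' > path.dat && python3 nudge.py path.dat 20|grep -E "pos|ft|wid|for"
echo '0,0,0,0,0.056 | 0,0,0,0,0.056 | 0,0,0,0,0.056' > path.dat && python3 nudge.py path.dat 20|grep -E "pos|ft|wid"
```

```text
position: [0.5041, -0.058, 0.1153]
ft_force: [-0.5, -0.5, -0.1]
grip_width: 0.056
position: [0.5043, -0.058, 0.1163]
ft_force: [-2.2, 0.5, 4.0]
grip_width: 0.0405
gripper_force: 21.2
position: [0.5045, -0.0581, 0.1159]
ft_force: [-0.5, -0.1, 0.5]
grip_width: 0.0559
```

To row units: -8.5 degrees is -0.0708.

```bash
echo '0,0,0,-0.0708,0.056 | 0,0,0,-0.0708,0.056 | 0,0,0,-0.0708,0.056 | 0,0,0,-0.0708,0.056 | 0,0,0,-0.0708,0.056 | 0,0,0,-0.0708,0.056 | 0,0,0,-0.0708,0.056 | 0,0,0,-0.0708,0.056 | 0,0,0,-0.0708,0.056 | 0,0,0,-0.0708,0.056' > path.dat && python3 nudge.py path.dat 20|grep -E "pos|ft|wid"; echo '0,0,0,0,0.045 | 0,0,0,0,0.043 | 0,0,0,0,0.04 | 0,0,0,0,0.038 | 0,0,0,0,0.038' > path.dat && python3 nudge.py path.dat 20|grep -E "pos|ft|wid|for"
echo '0,0,0,0,0.056 | 0,0,0,0,0.056 | 0,0,0,0,0.065 | 0,0,-0.4,0,0.065 | 0,0,-0.6,0,0.065 | 0,0,-0.8,0,0.065 | 0,0,-0.4,0,0.08' > path.dat && python3 nudge.py path.dat 20|grep -E "pos|ft|wid";python3 -c "
from h import *
go((.514,-.2005,.2))"
```

```text
position: [0.5044, -0.058, 0.1159]
ft_force: [-0.2, 0.1, 0.7]
grip_width: 0.056
position: [0.5045, -0.0584, 0.1163]
ft_force: [-2.2, -2.6, 4.5]
grip_width: 0.04
gripper_force: 21.2
position: [0.505, -0.058, 0.2289]
ft_force: [-0.4, -0.0, -1.0]
grip_width: 0.0775
t 11.7 pos [ 0.505  -0.058   0.2289] d_tool [-0.0491 -0.134   0.029 ] yaw(y) 73.46 tilt [ 0.0035 -0.0009] q6 -93.4
```

To row units: -0.038 m is -0.76, -0.014 m is -0.28.

```bash
echo '-0.2,-0.5,0,0,0.082 | -0.28,-0.76,0,0,0.082 | -0.28,-0.76,0,0,0.082 | -0.22,-0.66,0,0,0.082 | 0,0,0,0,0.082 | 0,0,0,0,0.082' > path.dat && python3 nudge.py path.dat 20|grep -E "pos|ft|wid";python3 -c "
from h import *
go((.514,-.2005,.022))
T=dict(np.load('top0.npz'));d=vision.get_image('top');np.savez('top1.npz',**d)
for D in(T,d):
  c,s=blob(D,330,230,24,lambda p:(p.mean(2)>200)); print(c,s)
cv2.imwrite('pics/t1.png',cv2.resize(d['pixels'][190:270,290:420,::-1],(780,480),interpolation=1))"
```

```text
position: [0.513, -0.2005, 0.2256]
ft_force: [-0.7, 0.3, 1.1]
grip_width: 0.0822
t 12.3 pos [ 0.513  -0.2005  0.2256] d_tool [-1.100e-03  2.000e-04  2.036e-01] yaw(y) 73.38 tilt [-0.0006  0.001 ] q6 -107.1
[329.40540541 229.61261261] [321 222  17  17 222]
[329.27004219 229.36708861] [321 220  18  19 237]
```

View pics/t1.png

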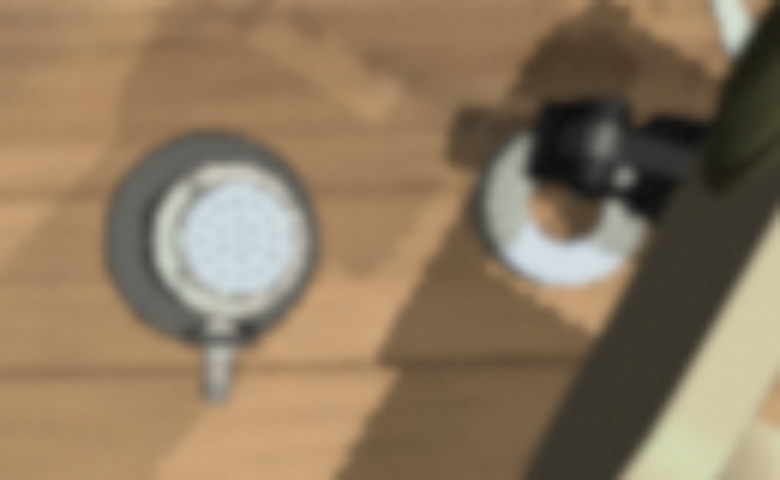

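The disc lies flat on the seat, centred at crop (240,238), pixel (329.6,229.3), and concentric with the shoulder. The collar is at crop (565,210) under the gripper.

To row units: 0.04 m is 0.8, 0.02 m is 0.4.

```bash
echo '-0.02,0,0.4,0,0.082 | 0,0,0.8,0,0.082 | 0,0,0.8,0,0.082 | 0,0,0.8,0,0.082 | 0,0,0.8,0,0.082 | 0,0,0.4,0,0.082 | 0,0,0.06,0,0.082 | 0,0,0,0,0.082' > path.dat && python3 nudge.py path.dat 20|grep -E "pos|ft|wid"; echo '0,0,0,0,0.07 | 0,0,0,0,0.066 | 0,0,0,0,0.063 | 0,0,0,0,0.06 | 0,0,0,0,0.06' > path.dat && python3 nudge.py path.dat 20|grep -E "pos|ft|wid|for"; python3 -c "
from h import *
from h import proj
T=dict(np.load('top1.npz'));print(proj(T,(.5045,-.0583,.117)))
go((.514,-.2005,.022))"
```

```text
position: [0.5145, -0.1999, 0.0235]
ft_force: [0.4, 0.3, 0.9]
grip_width: 0.0822
position: [0.5148, -0.201, 0.0246]
ft_force: [-0.6, 1.1, 6.2]
grip_width: 0.0639
gripper_force: 21.1
[329.79210496 229.62893729]
t 13.65 pos [ 0.5148 -0.201   0.0246] d_tool [0.0009 0.0002 0.0026] yaw(y) 73.46 tilt [ 0.0023 -0.0013] q6 -107.1
```

To row units: 8.5 degrees is 0.0708.

```bash
echo '0,0,0,0,0.082 | 0,0,0,0,0.082 | 0,0,0,0.0708,0.082 | 0,0,0,0.0708,0.082 | 0,0,0,0.0708,0.082 | 0,0,0,0.0708,0.082 | 0,0,0,0.0708,0.082 | 0,0,0,0.0708,0.082 | 0,0,0,0.0708,0.082 | 0,0,0,0.0708,0.082' > path.dat && python3 nudge.py path.dat 20|grep -E "pos|ft|wid"; echo '0,0,0,0.0708,0.082 | 0,0,0,0.0708,0.082 | 0,0,0,0,0.07 | 0,0,0,0,0.066 | 0,0,0,0,0.063 | 0,0,0,0,0.06 | 0,0,0,0,0.06' > path.dat && python3 nudge.py path.dat 20|grep -E "pos|ft|wid|for"; echo '0,0,-0.4,0,0.055 | 0,0,-0.8,0,0.055 | 0,0,-1,0,0.055 | 0,0,-0.8,0,0.055 | 0,0,-0.4,0,0.055 | 0,0,0,0,0.055' > path.dat && python3 nudge.py path.dat 50|grep -E "pos|ft|wid|for"; python3 -c "
from h import *
go((.5045,-.0583,.16))"
```

```text
position: [0.5142, -0.2008, 0.0231]
ft_force: [-1.4, -0.4, -0.1]
grip_width: 0.0822
position: [0.5142, -0.2008, 0.0233]
ft_force: [-2.2, -0.4, 5.5]
grip_width: 0.0635
gripper_force: 22.5
position: [0.515, -0.2012, 0.1955]
ft_force: [-0.6, -0.3, -1.1]
grip_width: 0.0627
gripper_force: 57.6
t 15.95 pos [ 0.515  -0.2012  0.1955] d_tool [ 0.138  -0.039   0.0351] yaw(y) -11.5 tilt [ 0.0047 -0.003 ] q6 -22.1
```

To row units: 0.035 m is 0.7, 0.03 m is 0.6.

```bash
echo '0.3,-0.1,0,0,0.055 | 0.6,-0.16,0,0,0.055 | 0.7,-0.2,0,0,0.055 | 0.6,-0.16,0,0,0.055 | 0.4,-0.12,0,0,0.055 | 0.16,-0.04,0,0,0.055 | 0,0,0.4,0,0.055 | 0,0,0,0,0.055 | 0,0,0,0,0.055 | 0,0,0,0,0.055' > path.dat && python3 nudge.py path.dat|grep -E "pos|ft|wid|for"; python3 -c "
from h import *
go((.5045,-.0583,.16))
d=vision.get_image('side');cv2.imwrite('pics/g3.png',cv2.resize(d['pixels'][190:280,230:350,::-1],(720,540),interpolation=1))"
```

```text
position: [0.5038, -0.0582, 0.1733]
ft_force: [-0.8, 0.8, -1.3]
grip_width: 0.0625
gripper_force: 57.4
t 16.95 pos [ 0.5038 -0.0582  0.1733] d_tool [0.     0.0007 0.0133] yaw(y) -11.58 tilt [ 0.0003 -0.0002] q6 -8.4
```

View pics/g3.png

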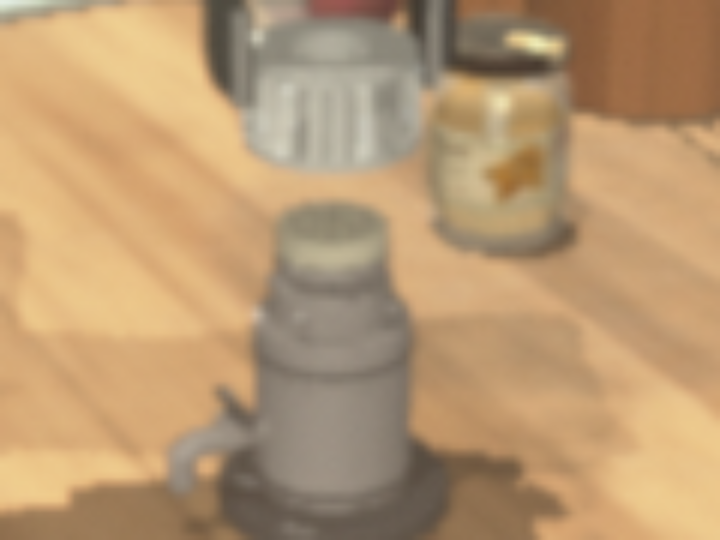

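The collar is held level above the filter: collar centre column ~334 against the disc's ~332.5 in the crop, and the disc still lies flat on the seat.

```bash
echo '0,0.014,0.2,0,0.055 | 0,0,0.3,0,0.055 | 0,0,0.16,0,0.055 | 0,0,0.1,0,0.055 | 0,0,0,0,0.055' > path.dat && python3 nudge.py path.dat|grep -E "pos|ft|wid|for"; echo '0,0,0.1,0,0.055 | 0,0,0.1,0,0.055 | 0,0,0.1,0,0.055 | 0,0,0,0,0.055' > path.dat && python3 nudge.py path.dat|grep -E "pos|ft|wid|for"; python3 -c "
from h import *
go((.5045,-.0583,.1138))"
```

```text
position: [0.5041, -0.0579, 0.1345]
ft_force: [-0.0, 0.0, -0.7]
grip_width: 0.0632
gripper_force: 57.5
position: [0.5039, -0.0577, 0.1194]
ft_force: [-0.2, -0.0, -1.2]
grip_width: 0.0628
gripper_force: 57.5
t 17.9 pos [ 0.5039 -0.0577  0.1194] d_tool [-0.0004  0.0007  0.0056] yaw(y) -11.55 tilt [-0.0012  0.0004] q6 -8.4
```

To row units: 0.002 m is 0.04, 0.001 m is 0.02.

```bash
echo '-0.008,0.012,0.04,0,0.055 | 0,0,0.04,0,0.055 | 0,0,0.02,0,0.055 | 0,0,0,0,0.055' > path.dat && python3 nudge.py path.dat|grep -E "pos|ft"; echo '0,0,0.02,0,0.055 | 0,0,0.02,0,0.055 | 0,0,0,0,0.055' > path.dat && python3 nudge.py path.dat|grep -E "pos|ft"; echo '0,0,0.02,0,0.055 | 0,0,0,0,0.055' > path.dat && python3 nudge.py path.dat|grep -E "pos|ft"
```

```text
position: [0.5047, -0.0584, 0.1149]
ft_force: [-0.5, -0.1, -1.9]
position: [0.5049, -0.0584, 0.1138]
ft_force: [-1.4, 0.6, 5.3]
position: [0.505, -0.0584, 0.1135]
ft_force: [-5.1, 1.4, 14.5]
```

To row units: 4 degrees is 0.0333.

```bash
for i in 1 2 3; do :; done; echo '0,0,0,0.0333,0.055 | 0,0,0,0.0333,0.055 | 0,0,0,0.0333,0.055' > path.dat && python3 nudge.py path.dat|grep -E "pos|ft"; echo '0,0,0,0.0333,0.055 | 0,0,0,0.0333,0.055 | 0,0,0,0.0333,0.055' > path.dat && python3 nudge.py path.dat|grep -E "pos|ft";echo '0,0,0,0.0333,0.055 | 0,0,0,0.0333,0.055 | 0,0,0,0.0333,0.055' > path.dat && python3 nudge.py path.dat|grep -E "pos|ft"
```

```text
position: [0.505, -0.0592, 0.1135]
ft_force: [-4.9, -3.6, 13.2]
position: [0.505, -0.0592, 0.1135]
ft_force: [-4.4, -2.7, 14.1]
position: [0.5052, -0.0592, 0.1135]
ft_force: [-5.3, -3.9, 12.1]
```

To row units: 4 degrees is 0.0333.

```bash
echo '0,0,0,0.0333,0.055 | 0,0,0,0.0333,0.055' > path.dat && python3 nudge.py path.dat|grep -E "pos|ft"; echo '0,0,0,0.0333,0.055 | 0,0,0,0.0333,0.055' > path.dat && python3 nudge.py path.dat|grep -E "pos|ft";echo '0,0,0,0.0333,0.055 | 0,0,0,0.0333,0.055' > path.dat && python3 nudge.py path.dat|grep -E "pos|ft"; python3 -c "
from h import *
go((.5045,-.0583,.1138))"
```

```text
position: [0.5055, -0.059, 0.1135]
ft_force: [0.4, -2.2, 8.2]
position: [0.5054, -0.0589, 0.1128]
ft_force: [-1.0, -0.6, 0.6]
position: [0.5048, -0.0584, 0.1121]
ft_force: [0.4, -0.5, -1.1]
t 20.3 pos [ 0.5048 -0.0584  0.1121] d_tool [-0.0002 -0.0002 -0.0017] yaw(y) -71.71 tilt [ 0.0002 -0.0001] q6 51.7
```

The collar dropped into the keyways. Next I push it down.

To row units: 0.0015 m is 0.03.

```bash
echo '0,0,0.03,0,0.055 | 0,0,0.03,0,0.055 | 0,0,0,0,0.055' > path.dat && python3 nudge.py path.dat 80|grep -E "pos|ft|for"; echo '0,0,0.03,0,0.055 | 0,0,0.03,0,0.055 | 0,0,0,0,0.055' > path.dat && python3 nudge.py path.dat|grep -E "pos|ft"; python3 -c "
from h import *
go((.5045,-.0583,.1033))"
```

```text
position: [0.5048, -0.0584, 0.1092]
ft_force: [-1.4, -0.0, 2.9]
gripper_force: 90.2
position: [0.5048, -0.0584, 0.1062]
ft_force: [-1.5, 0.6, 6.4]
t 20.9 pos [ 0.5048 -0.0584  0.1062] d_tool [-0.0003 -0.0002  0.0029] yaw(y) -71.52 tilt [ 0.0003 -0.0002] q6 51.6
```

To row units: 0.001 m is 0.02.

```bash
echo '0,0,0.02,0,0.055 | 0,0,0.02,0,0.055 | 0,0,0,0,0.055' > path.dat && python3 nudge.py path.dat|grep -E "pos|ft"; echo '0,0,0.02,0,0.055 | 0,0,0,0,0.055' > path.dat && python3 nudge.py path.dat|grep -E "pos|ft";  echo '0,0,0.02,0,0.055 | 0,0,0,0,0.055 | 0,0,0,0,0.055' > path.dat && python3 nudge.py path.dat|grep -E "pos|ft|for|time"
```

```text
position: [0.5049, -0.0584, 0.1044]
ft_force: [-2.3, 0.4, 7.9]
position: [0.5048, -0.0584, 0.1038]
ft_force: [-4.0, 0.2, 11.2]
time_s: 21.7
position: [0.5049, -0.0584, 0.1038]
ft_force: [-7.6, 1.8, 21.8]
gripper_force: 92.5
```

To row units: 0.0007 m is 0.014.

```bash
echo '0,0,0.014,0,0.055 | 0,0,0,0,0.055 | 0,0,0,0,0.055' > path.dat && python3 nudge.py path.dat|grep -E "pos|ft|for|time"; python3 -c "
from h import *
d=vision.get_image('side');cv2.imwrite('pics/g4.png',cv2.resize(d['pixels'][190:280,230:350,::-1],(720,540),interpolation=1));go((.5045,-.0583,.1033))"
```

```text
time_s: 22.0
position: [0.5049, -0.0584, 0.1037]
ft_force: [-9.6, 1.7, 28.4]
gripper_force: 93.3
t 22.05 pos [ 0.5049 -0.0584  0.1037] d_tool [-0.0003 -0.0002  0.0004] yaw(y) -71.51 tilt [ 0.002  -0.0009] q6 51.6
```

View pics/g4.png

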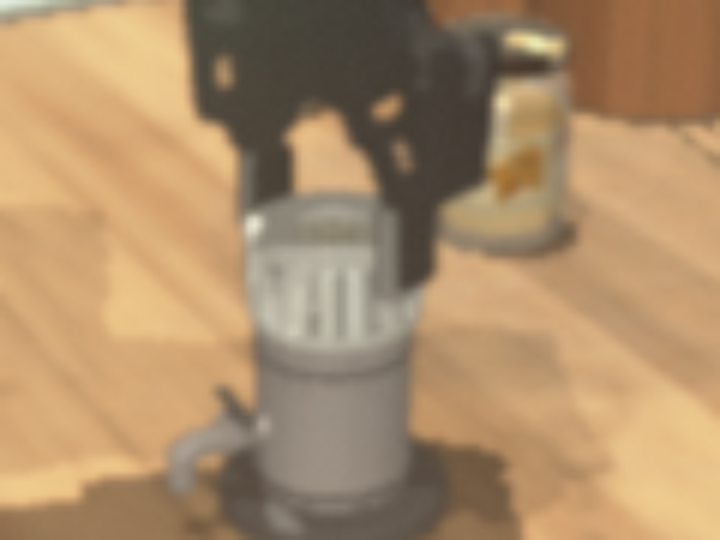

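The collar sits level on the shoulder: its lower edge is at crop row ~345, flush with the housing, and no pins or neck show. The disc is visible through the hole at about (335,225). I'm handing it in with the push held.

```bash
python3 -c "
from rig import env, vision, workorder
print(workorder.close_job())"
```

```text
the job is handed in; nothing more can be done
None
```

The disc is on the seat and the collar is keyed over the pins, resting on the shoulder. I handed the job in at 22 s with the gripper still holding it down at about 28 N; no verdict was printed.

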